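# Walk the rivet keg along the runner past the alternate strips

### The arm

A 6-joint arm with a two-finger parallel gripper is mounted at the origin on the work surface. World frame = base frame: x ahead of the robot, y to its left, z up, the work surface at z = 0. Lengths are in mm, angles in degrees, forces in N, time in s.
With the tool pointing down it reaches from about 350 to 850 mm from the base axis. Payload 8.1 kg.
Tool frame: the origin (TCP) lies at the very end of the fingers, on their centre line; the grasp point (between the pads) lies 19 mm behind it; z points along the fingers, y is the direction in which the jaws open and shut (so a half turn about z gives the same grasp; the last joint's range is limited). The gripper opens to 85 mm and grips with 20 to 120 N. Pads are 22 mm wide; open, the fingers measure 114 mm over their backs; the gripper's body (76 mm by 85 mm) begins 54 mm behind the grasp point. The pads swing forward as they close: fully open they stand 13 mm farther back than shut.
Start: joints at [-75.596, 7.471, 85.268, -0, 87.261, -4.893], TCP at [198.301, -566.288, 231.292] pointing down, gripper open.
Joint ranges: [-169.43, 169.43], [-51.17, 129.36], [1.28, 143.12], [-76.62, 256.62], [0, 156.53], [-152.29, 152.29]. Speed limits (degrees/s): [136.94, 136.94, 159.86, 180, 180, 180].

### API

Orientations are given as [roll, pitch, yaw] about the fixed x, y, z axes, in that order (R = Rz(yaw) Ry(pitch) Rx(roll)).
In Python, from bench import r, eyes gives the robot as it stands. The module is installed in compiled form; this text tells all that it offers.
- The arm moves only by the tool play_rows, never from a script. Its argument "deltas" is a list of rows, each a list of 3 entries, a list of its own where there are three numbers: the shift along the tool's x, y, z in m, then the turn, a rotation vector about the tool's x, y, z in rad, then the closure, from 0 (fully open) to 1 (shut). A call has 1 to 8 rows; each row shifts and turns the pose as measured when the row begins, along the tool's axes as they then stand; what a row does not reach is not made up. A row lasts 1/8 s, in which the tool goes at most 62.5 mm and 10.7 degrees, less where a joint would pass 70% of its speed; a pose out of reach is approached as far as the arm can. A call with a gripper value outside its range is refused whole. The fingers move at their own pace and stop on an object; "force" is the grip in N (left out, the last holds). Time passes only in rows, so rows that do not move let the fingers close. It gives the time, the measured TCP pose, the force and the opening at its end, in the units of the state.
- r.sense(): the state, without advancing time (a new reading comes with each control period).
- eyes.snapshot(name): name is "scene" or "top" or "wrist"; returns the picture (400x640x3 uint8, red, green, blue); there is no depth.
- eyes.get_calibration(name): a dict with "mtx" (3x3 intrinsics, pixels), "R" (3x3) and "t" (3): a world point X has camera coordinates R X + t; the wrist camera has in their place "T_tool_cam" (4x4, takes a point from camera to tool coordinates, whose origin is the TCP and whose axes are the flange's). Camera axes: x right, y down, z forward; pixel columns grow to the right and rows downward; lengths in mm; the calibration is good to about 2 mm. A picture is of the moment at which its call begins: read the wrist's pose just before it. get_calibration takes no time and is no camera call.
- r.hand_in(): hands the job in, once; it reports no verdict.
The state is a dict: "time": time; "joint_pos": joint angles; "qd": joint speeds; "joint_efforts": joint torques, N m; "tool_pos": TCP position; "tcp_rot": TCP orientation; "ft_force": force on the tool from outside, world axes, zero at the start; "wrist_torque": the same for the moment, N m; "finger_gap": finger opening in mm.
Only numpy, scipy, OpenCV 4.12 (cv2) and the standard library are available. Lean on these libraries where they do the work, as an engineer would, in place of code of your own. Each camera call takes 0.05 s, during which the arm holds its last target. There are 200 camera calls.

### The job

Walk the heavy rivet keg along the rubber runner on its bottom rim to the round steel plate at the other end: rock it over one side of its rim and then the other to get by the three strips in turn, standing it flat in each bay between strips. Never lift it clear of the rubber, tip it over or let its foot stray off the runner, and leave everything else where it is. Finish with the keg standing flat, centred on the plate.

Things in the scene. Friction and masses are not known exactly. Their poses are not given: they have to be found in the camera images.
- keg_foot (a point): centre of the keg's underside; z axis along the keg, up when it stands. Steel keg: plain cylinder 80 mm in diameter, 110 mm high, flat bottom, three thin dark hoops, and a square steel lifting block on the middle of its lid (top 165 mm above the underside). Mass 1.5 to 2.6 kg, unknown, centred on the axis about 60 mm up. Loose
- keg_block (a point): grasp point on the keg's axis, 140 mm above its underside: middle of the block, 28 x 28 mm, 52 mm tall, x and y axes square to its flat sides, z up. The block swivels freely and endlessly on the lid, so the keg can roll under a hand that keeps its heading. Pushed sideways here with 3 to 8 N the keg rocks about its rim, which grips the rubber; let go below 0.4 rad of tilt it falls back flat
- lane: black rubber runner fixed on the bench, 140 mm wide, 560 mm long, 3 mm thick; origin at its middle, at bench level (its top is 3 mm higher); y axis along its length, x across, z up. Three aluminium strips are fixed across it. The bays between them are 109 mm long, centred at y = -62.5 and +62.5 mm. The keg starts beyond one end strip; the plate lies beyond the other
- strip0 (a point): tip of the end strip at y = -125 mm of the runner, which reaches in from its +x side: middle of its inner end, top face. Every strip is a square-edged bar 16 mm wide along the runner, its top 6 mm above the rubber (9 mm above the bench), reaching from 90 mm off the midline to 5 mm short of it
- strip1 (a point): tip of the middle strip at y = 0, which reaches in from the runner's -x side: middle of its inner end, top face. A keg standing flat cannot pass a strip; tilted 0.2 rad or more over its rim on the strip's free side, it rolls past, creeping 0 to 20 mm outward (towards the lean) on the way, less if the hand lifts less
- strip2 (a point): tip of the end strip at y = +125 mm of the runner, which reaches in from its +x side: middle of its inner end, top face
- plate: thin round steel wear plate, 100 mm in diameter, flush in the rubber at the other end of the runner from the keg (either end); origin at its centre, level with the rubber's top. Where the keg must finally stand
- hammer_mid (a point): loose hammer, 270 mm long, lying beside the runner; leave alone. Point near its middle
- offcut_mid (a point): loose wooden offcut 60 x 100 x 35 mm; leave alone. Its centre
- tin_mid (a point): loose plain can, 66 mm diameter, 75 mm tall; leave alone. Its centre
- collar_mid (a point): loose dark steel tube offcut standing on end, 60 mm diameter, 50 mm tall; leave alone. Its centre
- driver_mid (a point): loose screwdriver, 190 mm long, lying beside the runner; leave alone. Point near its middle
- tray_mid (a point): loose grey two-compartment tray 110 x 90 x 30 mm; leave alone. Its centre
- jar_mid (a point): loose glass jar with white cap, 52 mm diameter, 70 mm tall; leave alone. Its centre
Not all that is in view belongs to the job. Leave any purple or turquoise look-alike of the part that bears keg_foot alone.

How it is judged (in metres and radians):
On the way, in this order (a step that is already met when the one before it is completed fails the run):
1. the keg stands flat in the first bay, past the first strip (horizontal distance between keg_foot and plate between 0.225 and 0.295 m and angle between keg_foot's own z axis and vertical below 0.05 rad), for 0.2 s.
2. the keg stands flat in the second bay, past the middle strip (horizontal distance between keg_foot and plate between 0.1 and 0.17 m and angle between keg_foot's own z axis and vertical below 0.05 rad), for 0.2 s.
At the end, for the whole second after the job is handed in: The keg stands upright on the rubber (tilt under 0.04 rad), at rest, its underside centre within 20 mm of the plate's centre, released (horizontal distance between keg_foot and plate below 0.02 m and angle between keg_foot's own z axis and vertical below 0.04 rad and linear speed of keg below 0.02 m/s and height (world z) of keg_foot below 0.006 m); the robot touches nothing.
It fails at once if the keg is lifted clear of the rubber ((angle between keg_foot's own z axis and vertical below 0.06 rad and height (world z) of keg_foot above 0.0085 m) or (contact force between keg and lane below 0.2 N and height (world z) of keg_foot above 0.008 m)).
It fails at once if the keg is tipped over (leans more than 0.6 rad) (angle between keg_foot's own z axis and vertical above 0.6 rad).
It fails at once if the keg's foot strays off the runner (its centre more than 30 mm off the midline) (x of keg_foot in the frame of lane above 0.03 m or x of keg_foot in the frame of lane below -0.03 m).
It fails at once if a bystander is moved more than 20 mm (distance of any of hammer_mid, offcut_mid, tin_mid, collar_mid, driver_mid, tray_mid, jar_mid from where it was at the start of the episode above 0.02 m).
It also fails if it takes over 72 s, if anything falls off the work surface, if the arm or the gripper's body presses on something with over 40 N, if the wrist force passes 120 N, or if a joint passes its speed limit or range.

## Working session

There is one attempt and no reset: what is moved stays moved. The work goes in short steps, Python scripts to look and compute and a tool call to move; the robot and the scene stay as the last step left them, time stands still between calls to the robot, and variables do not carry over. Pictures are saved under pics/ and viewed, about 8 in all and at most 12, crops included, and the job is handed in when it is done.

Besides the shell and the picture viewer there is one more tool, called after "Emit:" in YAML: its name, and indented under it one key for each argument. play_rows: Moves the arm, as the interface text tells. Its arguments: {"type":"object","properties":{"deltas":{"type":"array"},"force":{"type":"number"}},"required":["deltas"]}

```bash
mkdir -p pics
python3 - <<'E'
from bench import r, eyes
import cv2
for n in("scene","top"):
    cv2.imwrite(f"pics/{n}0.png",eyes.snapshot(n)[:,:,::-1])
    c=eyes.get_calibration(n); print(n,c)
print(eyes.get_calibration("wrist"))
print(r.sense())
E
ls
```

```text
scene {'mtx': array([[373.12561993,   0.        , 314.73243122],
       [  0.        , 373.12561993, 204.7566622 ],
       [  0.        ,   0.        ,   1.        ]]), 'R': array([[ 0.77500927,  0.63171842, -0.01710173],
       [ 0.47709957, -0.60263625, -0.63969176],
       [-0.41441119,  0.48760782, -0.76844127]]), 't': array([-469.85711083, -195.19179986, 1064.8779952 ])}
top {'mtx': array([[414.22495984,   0.        , 325.3778113 ],
       [  0.        , 414.22495984, 197.63829235],
       [  0.        ,   0.        ,   1.        ]]), 'R': array([[-0.00252338, -0.99998508, -0.00484558],
       [-0.98597609,  0.00329655, -0.16685409],
       [ 0.16686757,  0.00435659, -0.98596969]]), 't': array([  30.24601883,  575.93380865, 1004.92926355])}
{'mtx': array([[347.97382971,   0.        , 316.9305601 ],
       [  0.        , 347.97382971, 201.09983266],
       [  0.        ,   0.        ,   1.        ]]), 'T_tool_cam': array([[-8.75197904e-05, -9.62541971e-01, -2.71132712e-01,
         6.85497455e+01],
       [ 9.99998780e-01, -5.07182443e-04,  1.47774388e-03,
        -3.81691230e-01],
       [-1.55990426e-03, -2.71132251e-01,  9.62540840e-01,
        -1.42539822e+02],
       [ 0.00000000e+00,  0.00000000e+00,  0.00000000e+00,
         1.00000000e+00]])}
{'time': 0.1, 'joint_pos': array([-7.55952379e+01,  7.51078049e+00,  8.53234523e+01, -1.78577592e-04,
        8.72619134e+01, -4.89235299e+00]), 'qd': array([ 0.03360772, -0.10463469, -0.04398887,  0.03741369, -0.09804644,
        0.08041292]), 'joint_efforts': array([ 2.19618218e-03, -5.70951498e+01, -5.01943159e+01,  4.80243557e-05,
        8.08217068e-03,  1.15327617e-05]), 'tool_pos': array([ 198.18260725, -565.79633692,  230.34538615]), 'tcp_rot': array([-1.79904189e+02, -8.02201078e-03,  1.92971170e+01]), 'ft_force': array([0.47255002, 0.01850982, 0.66515251]), 'wrist_torque': array([ 0.0269803 ,  0.03940049, -0.01096215]), 'finger_gap': 85.13228554158866}
pics
```

View pics/scene0.png

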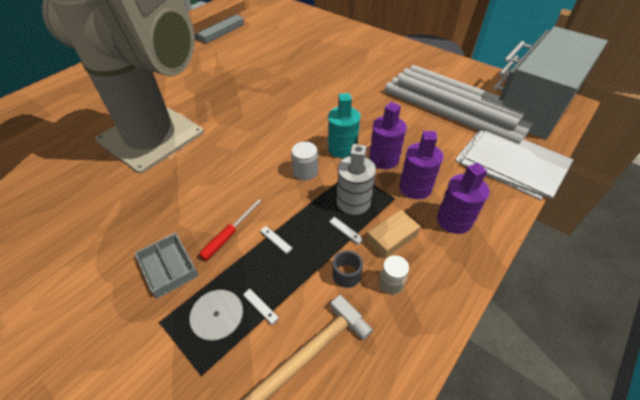

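View pics/top0.png

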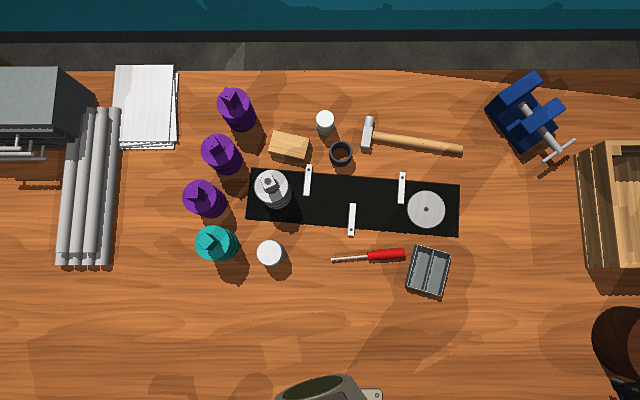

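The steel keg is at scene (356,182) / top (270,187). The look-alikes to rule out are turquoise at scene (344,128) and purple at (387,138), (421,168) and (463,200). The plate is at scene (216,314) / top (426,209). The strips at top (308,180) and (402,187) come in from the far side, and the middle one at (352,219) from the near side.

```bash
cat > h.py <<'E'
import numpy as np, cv2
from bench import r, eyes
def calib(n): return eyes.get_calibration(n)
def ray(c,uv):
    d=c["R"].T@np.linalg.solve(c["mtx"],[uv[0],uv[1],1.]); o=-c["R"].T@c["t"]; return o,d/np.linalg.norm(d)
def onplane(c,uv,z):
    o,d=ray(c,uv); return o+d*(z-o[2])/d[2]
def proj(c,X):
    p=c["mtx"]@(c["R"]@np.asarray(X,float)+c["t"]); return p[:2]/p[2]
def tri(c1,u1,c2,u2):
    P=[c["mtx"]@np.c_[c["R"],c["t"]] for c in(c1,c2)]
    X=cv2.triangulatePoints(P[0],P[1],np.float64(u1).reshape(2,1),np.float64(u2).reshape(2,1)); return X[:3,0]/X[3,0]
def wristcal(s):
    from scipy.spatial.transform import Rotation as R
    T=np.eye(4); T[:3,:3]=R.from_euler("xyz",s["tcp_rot"],degrees=True).as_matrix(); T[:3,3]=s["tool_pos"]
    c=calib("wrist"); W=np.linalg.inv(T@c["T_tool_cam"]); return dict(mtx=c["mtx"],R=W[:3,:3],t=W[:3,3])
E
python3 - <<'E'
from h import *
for n,roi in(("scene",(150,130,400,375)),("top",(240,150,470,245))):
    im=cv2.imread(f"pics/{n}0.png"); c=calib(n)
    x0,y0,x1,y1=roi
    m=np.zeros(im.shape[:2],np.uint8); m[y0:y1,x0:x1]=(im.max(2)<45)[y0:y1,x0:x1]
    m=cv2.morphologyEx(m,cv2.MORPH_OPEN,np.ones((3,3)))
    k=cv2.connectedComponentsWithStats(m)
    for i in range(1,k[0]):
        if k[2][i,4]>800: print(n,"black",k[2][i])
    i=1+k[2][1:,4].argmax(); L=(k[1]==i).astype(np.uint8)
    hull=cv2.convexHull(cv2.findContours(L,0,2)[0][0]); q=cv2.approxPolyDP(hull,6,True)[:,0]
    for p in q: print("  corner",p,onplane(c,p,3).round(1))
    fill=cv2.fillConvexPoly(np.zeros_like(L),hull,1)
    hsv=cv2.cvtColor(im,cv2.COLOR_BGR2HSV)
    b=((hsv[:,:,2]>130)&(hsv[:,:,1]<60)&(cv2.dilate(fill,np.ones((9,9)))>0)).astype(np.uint8)
    k=cv2.connectedComponentsWithStats(b)
    for i in range(1,k[0]):
        if k[2][i,4]>40:
            ct=cv2.findContours((k[1]==i).astype(np.uint8),0,2)[0][0]
            rc=cv2.minAreaRect(ct); bx=cv2.boxPoints(rc)
            print(n,k[2][i],k[3][i].round(1),onplane(c,k[3][i],3).round(1),"box",[onplane(c,p,9)[:2].round(0).tolist() for p in bx])
def crop(n,x0,y0,x1,y1,f): return cv2.resize(cv2.imread(f"pics/{n}0.png")[y0:y1,x0:x1],None,fx=f,fy=f,interpolation=cv2.INTER_CUBIC)
a=crop("scene",330,140,395,220,6);b=crop("top",245,155,310,220,6)
h=max(a.shape[0],b.shape[0]);o=np.zeros((h,a.shape[1]+b.shape[1],3),np.uint8);o[:a.shape[0],:a.shape[1]]=a;o[:b.shape[0],a.shape[1]:]=b
cv2.imwrite("pics/crop1.png",o)
E
```

```text
scene black [ 162  186  230  187 9354]
  corner [391 198] [661.1 223.2   3. ]
  corner [203 372] [ 617.4 -321.6    3. ]
  corner [162 324] [ 489.4 -314.3    3. ]
  corner [331 187] [526.  162.3   3. ]
  corner [376 187] [613.1 231.1   3. ]
scene [330 217  31  24 246] [344.7 228.7] [628.   80.4   3. ] box [[590.0, 71.0], [588.0, 91.0], [670.0, 83.0], [671.0, 64.0]]
scene [263 229  29  24 247] [277.5 240.5] [530.9 -37.7   3. ] box [[495.0, -47.0], [493.0, -27.0], [570.0, -34.0], [572.0, -53.0]]
scene [244 289  32  32 355] [259.1 304.4] [ 605.4 -170.7    3. ] box [[568.0, -178.0], [567.0, -160.0], [647.0, -167.0], [646.0, -184.0]]
scene [ 190  290   53   50 2005] [215.8 314.5] [ 554.8 -237.7    3. ] box [[510.0, -285.0], [505.0, -184.0], [607.0, -192.0], [605.0, -286.0]]
top black [ 245  168  215   69 8134]
  corner [251 168] [665.2 228.6   3. ]
  corner [459 185] [ 616.7 -327.3    3. ]
  corner [457 236] [ 481.  -314.4    3. ]
  corner [247 219] [527.3 235.3   3. ]
top [303 167   9  29 168] [307.1 181.8] [626.9  77.6   3. ] box [[590.0, 89.0], [666.0, 82.0], [665.0, 65.0], [589.0, 73.0]]
top [254 170  34  33 605] [269.8 183.9] [621.5 177.2   3. ] box [[635.0, 233.0], [675.0, 154.0], [600.0, 117.0], [560.0, 194.0]]
top [398 175   8  29 171] [401.1 189.1] [ 606.1 -172.8    3. ] box [[569.0, -160.0], [644.0, -167.0], [643.0, -184.0], [567.0, -176.0]]
top [ 408  191   37   37 1080] [425.9 208.8] [ 552.9 -236.5    3. ] box [[600.0, -190.0], [599.0, -285.0], [504.0, -280.0], [504.0, -186.0]]
top [348 203   8  30 179] [351.6 217.2] [531.3 -40.    3. ] box [[492.0, -28.0], [569.0, -35.0], [568.0, -51.0], [491.0, -44.0]]
```

View pics/crop1.png

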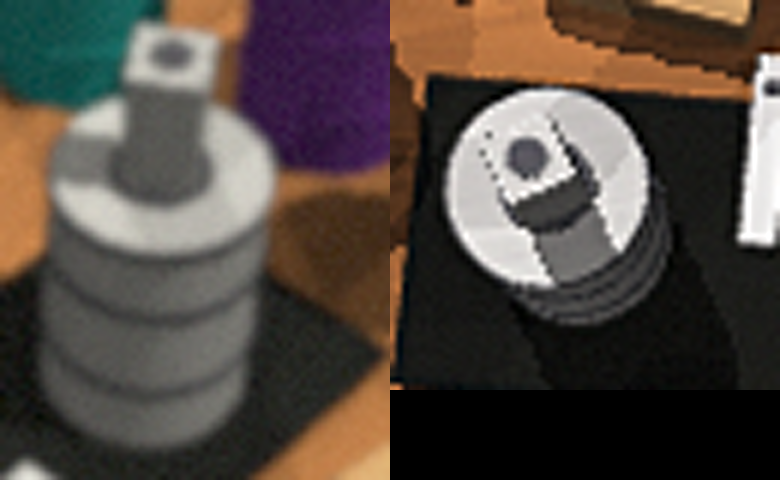

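Run:
```python
from h import *
s,t=calib("scene"),calib("top")
B=tri(s,(358.7,148.8),t,(268,181.2)); print("block top",B, proj(s,B),proj(t,B))
# lid ellipse centre & check
O=np.array([574,-43.5]);a=np.deg2rad(-5.05);ex=np.array([np.cos(a),np.sin(a)]);ey=np.array([-np.sin(a),np.cos(a)])
lane=lambda p:(round((p[:2]-O)@ex,1),round((p[:2]-O)@ey,1))
print("keg lane",lane(B))
for nm,us,ut in(("plate",(215.8,314.5),(425.9,208.8)),):
    P=tri(s,us,t,ut);print(nm,P.round(1),lane(P))
# tin top, turquoise top
print("tin top-z75",lane(onplane(t,(270,252),75)), "turq blocktop", tri(s,(345,98),t,(213,243)).round(0))
q=np.array([(503,203),(577,174),(550,118),(490,133)])
w=[onplane(t,((u-390)/6+245,v/6+155),168)[:2] for u,v in q]
for i in range(4):
    d=w[(i+1)%4]-w[i];print(np.hypot(*d).round(1),np.degrees(np.arctan2(d[1],d[0])).round(1))
st=r.sense();print(st["tool_pos"],st["tcp_rot"],st["time"])
from scipy.spatial.transform import Rotation as R
T=R.from_euler("xyz",st["tcp_rot"],degrees=True).as_matrix()
print(T.round(3)); print(T.T@(np.array([B[0],B[1],230])-st["tool_pos"]))
```

```text
block top [594.98969914 158.92046223 168.05884004] [357.94312525 148.98186707] [267.60724355 180.77776106]
keg lane (np.float64(3.1), np.float64(203.5))
plate [ 5.534e+02 -2.372e+02  1.000e-01] (np.float64(-3.5), np.float64(-194.8))
tin top-z75 (np.float64(-153.4), np.float64(193.9)) turq blocktop [461. 283. 165.]
29.8 -68.3
24.1 26.1
23.3 104.2
27.5 -168.4
[ 198.18260725 -565.79633692  230.34538615] [-1.79904189e+02 -8.02201078e-03  1.92971170e+01] 0.1
[[ 0.944  0.33  -0.   ]
 [ 0.33  -0.944  0.002]
 [ 0.    -0.002 -1.   ]]
[ 614.00837129 -552.8673512     1.35587045]
```

Emit:
play_rows:
  deltas:
    - [[0.044,-0.04,0],[0,0,0],0]
    - [[0.044,-0.04,0],[0,0,0],0]
    - [[0.044,-0.04,0],[0,0,0],0]
    - [[0.044,-0.04,0],[0,0,0],0]
    - [[0.044,-0.04,0],[0,0,0],0]
    - [[0.044,-0.04,0],[0,0,0],0]
    - [[0.044,-0.04,0],[0,0,0],0]
    - [[0.044,-0.04,0],[0,0,0],0]

```text
time: 1.1
tool_pos: [428.1, -136.9, 227.2]
tcp_rot: [-179.6, 0.0, 18.8]
ft_force: [0.4, 0.3, 0.2]
finger_gap: 85.4
```

Emit:
play_rows:
  deltas:
    - [[0.044,-0.04,-0.001],[0,0,0],0]
    - [[0.044,-0.04,-0.001],[0,0,0],0]
    - [[0.044,-0.04,-0.001],[0,0,0],0]
    - [[0.044,-0.04,-0.001],[0,0,0],0]
    - [[0.044,-0.04,-0.001],[0,0,0],0]
    - [[0.025,-0.022,-0.001],[0,0,0],0]
    - [[0,0,0],[0,0,0],0]

```text
time: 1.98
tool_pos: [591.0, 167.2, 231.6]
tcp_rot: [-179.6, 0.2, 19.1]
ft_force: [-1.1, 0.3, 0.2]
finger_gap: 84.9
```

Run:
```python
from h import *
s=r.sense(); im=eyes.snapshot("wrist")[:,:,::-1]; cv2.imwrite("pics/w1.png",im)
print(s["tool_pos"],s["tcp_rot"]); c=wristcal(s)
print(proj(c,(595,159,168)))
```

```text
[590.95585844 167.24646433 231.56465605] [-179.57262713    0.18602407   19.14676566]
[332.44680374 215.31097508]
```

View pics/w1.png

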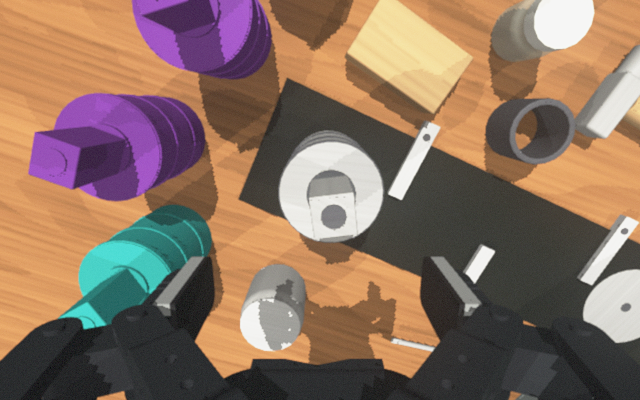

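Block dot is at (333,216), against a predicted (332,215), and the block sits about 4° from the tool heading, so the choice and position hold. Next I descend and close.

Emit:
play_rows:
  deltas:
    - [[0.001,0.009,0.02],[0,0,0],0]
    - [[0,0,0.03],[0,0,-0.03],0.1]
    - [[0,0,0.03],[0,0,-0.03],0.2]
    - [[0,0,0.015],[0,0,0],0.3]
    - [[0,0,0],[0,0,0],0.3]
  force: 25

```text
time: 2.65
tool_pos: [591.4, 149.8, 129.0]
tcp_rot: [-179.6, 0.4, 22.2]
ft_force: [0.2, 0.5, -0.0]
finger_gap: 59.5
```

Run:
```python
from h import *
s=r.sense(); print(s["tool_pos"],s["tcp_rot"],s["ft_force"],s["finger_gap"])
from scipy.spatial.transform import Rotation as R
T=R.from_euler("xyz",s["tcp_rot"],degrees=True).as_matrix()
print(T.T@(np.array([595,159,127])-s["tool_pos"]))
```

```text
[591.44473873 149.75204816 129.03836174] [-179.62794532    0.44512974   22.18455047] [ 0.16022329  0.52536768 -0.01539294] 59.480578564535165
[ 6.79964949 -7.20786763  2.03244324]
```

Emit:
play_rows:
  deltas:
    - [[0.007,-0.007,0.001],[0,0,0],0.3]
    - [[0,0,0],[0,0,0],0.3]

```text
time: 2.9
tool_pos: [596.7, 159.0, 130.1]
tcp_rot: [-179.7, 0.3, 22.1]
ft_force: [0.1, -0.4, -0.2]
finger_gap: 60.0
```

Emit:
play_rows:
  deltas:
    - [[-0.001,0,0.002],[0,0,0],0.5]
    - [[0,0,0],[0,0,0],0.6]
    - [[0,0,0],[0,0,0],0.75]
    - [[0,0,0],[0,0,0],0.9]
    - [[0,0,0],[0,0,0],0.9]
  force: 25

```text
time: 3.52
tool_pos: [597.0, 159.3, 130.1]
tcp_rot: [-179.7, 0.1, 22.1]
ft_force: [0.4, 1.0, -0.6]
finger_gap: 27.5
```

Emit:
play_rows:
  deltas:
    - [[0,0,0],[0,0,0.12],0.9]
    - [[0,0,0],[0,0,0.12],0.9]
    - [[0,0,0],[0,0,0.12],0.9]
    - [[0,0,0],[0,0,0.11],0.9]
    - [[0,0,0],[0,0,0],0.9]

```text
time: 4.15
tool_pos: [597.3, 158.2, 130.1]
tcp_rot: [-179.9, 0.2, -5.6]
ft_force: [0.2, 0.7, -1.0]
finger_gap: 27.7
```

Emit:
play_rows:
  deltas:
    - [[-0.0064,0,-0.0016],[0,0.05,0],0.9]
    - [[-0.0064,0,-0.0016],[0,0.05,0],0.9]
    - [[-0.0064,0,-0.0016],[0,0.05,0],0.9]

```text
time: 4.53
tool_pos: [579.5, 159.7, 134.3]
tcp_rot: [-179.9, -8.8, -5.2]
ft_force: [0.8, -0.2, -0.4]
finger_gap: 27.5
```

```bash
cat >> h.py <<'E'
from scipy.spatial.transform import Rotation as Rot
O=np.array([574,-43.5]);_a=np.deg2rad(-5.05);ex=np.array([np.cos(_a),np.sin(_a)]);ey=np.array([-np.sin(_a),np.cos(_a)])
def lane(p): return np.array([(p[:2]-O)@ex,(p[:2]-O)@ey])
def rep():
    s=r.sense(); T=Rot.from_euler("xyz",s["tcp_rot"],degrees=True).as_matrix()
    z=-T[:,2]; g=lambda v:(v[:2]@ex,v[:2]@ey)
    foot=s["tool_pos"]-z*127
    print("t%.2f lane"%s["time"],lane(s["tool_pos"]).round(1),"z %.1f"%s["tool_pos"][2],"tilt x,y",np.round(g(z),3),"yaw %.1f"%s["tcp_rot"][2],"F lane",np.round(g(s["ft_force"]),1),"Fz %.1f"%s["ft_force"][2],"gap %.1f"%s["finger_gap"],"foot",lane(foot).round(1),foot[2].round(1))
E
python3 -c "
from h import *
rep()"
```

```text
t4.53 lane [-12.4 202.9] z 134.3 tilt x,y [-0.152 -0.002] yaw -5.2 F lane [ 0.8 -0.1] Fz -0.4 gap 27.5 foot [  6.9 203.1] 8.7
```

Run:
```python
from h import *
im=eyes.snapshot("scene")[:,:,::-1]; cv2.imwrite("pics/s2.png",cv2.resize(im[60:260,270:470],None,fx=3,fy=3))
print(r.sense()["wrist_torque"]); rep()
```

```text
[-0.10806264 -0.4244362   0.05602581]
t4.58 lane [-13.2 203.1] z 134.4 tilt x,y [-0.154 -0.002] yaw -5.1 F lane [6.7 1.6] Fz -3.9 gap 27.5 foot [  6.4 203.4] 8.9
```

View pics/s2.png

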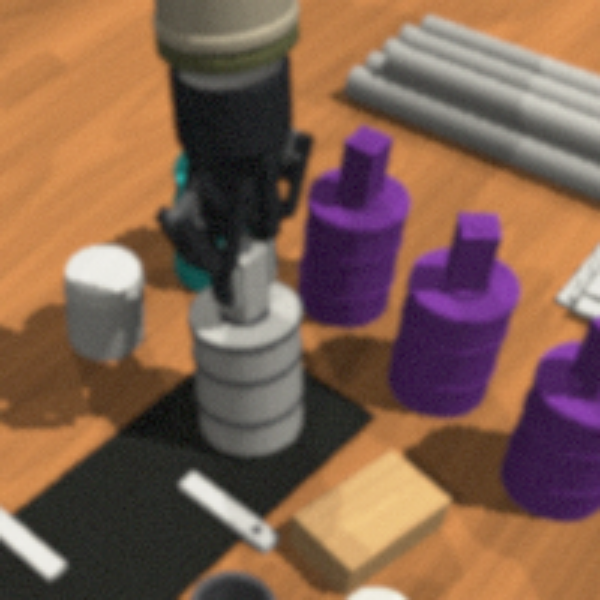

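Emit:
play_rows:
  deltas:
    - [[-0.0064,0,-0.0014],[0,0.05,0],0.9]
    - [[-0.0064,0,-0.0014],[0,0.05,0],0.9]
    - [[0,0,0],[0,0,0],0.9]

```text
time: 4.95
tool_pos: [566.0, 161.0, 136.0]
tcp_rot: [-180.0, -14.8, -4.7]
ft_force: [2.4, -0.6, -4.4]
finger_gap: 27.6
```

```bash
python3 -c "
from h import *
rep()"
```

```text
t4.95 lane [-25.9 203. ] z 136.0 tilt x,y [-0.255 -0.002] yaw -4.7 F lane [ 2.5 -0.4] Fz -4.4 gap 27.6 foot [  6.5 203.3] 13.2
```

Emit:
play_rows:
  deltas:
    - [[0,0.006,0],[0,0,0],0.9]
    - [[0,0.01,0],[0,0,0],0.9]
    - [[0,0.01,0],[0,0,0],0.9]
    - [[0,0.01,0],[0,0,0],0.9]

```text
time: 5.45
tool_pos: [563.6, 123.7, 135.9]
tcp_rot: [-179.9, -14.6, -4.6]
ft_force: [0.8, 2.0, -0.2]
finger_gap: 27.8
```

```bash
python3 -c "
from h import *
rep()"
```

```text
t5.45 lane [-25.  165.7] z 135.9 tilt x,y [-0.252 -0.004] yaw -4.6 F lane [0.7 2. ] Fz -0.2 gap 27.8 foot [  7.  166.1] 13.0
```

Emit:
play_rows:
  deltas:
    - [[-0.0002,0.012,0],[0,0,0],0.9]
    - [[-0.0002,0.012,0],[0,0,0],0.9]
    - [[-0.0002,0.012,0],[0,0,0],0.9]
    - [[-0.0002,0.012,0],[0,0,0],0.9]
    - [[-0.0002,0.012,0],[0,0,0],0.9]

```text
time: 6.08
tool_pos: [557.4, 59.2, 135.8]
tcp_rot: [-179.9, -14.6, -4.7]
ft_force: [2.5, 2.6, 0.8]
finger_gap: 27.6
```

```bash
python3 -c "
from h import *
rep();print(r.sense()['wrist_torque'])"
```

```text
t6.08 lane [-25.6 100.8] z 135.8 tilt x,y [-0.252 -0.003] yaw -4.7 F lane [2.2 2.8] Fz 0.8 gap 27.6 foot [  6.5 101.3] 12.9
[0.71934362 0.29202641 0.15906522]
```

Emit:
play_rows:
  deltas:
    - [[-0.0002,0.012,0],[0,0,0],0.9]
    - [[0,0.012,0],[0,0,0],0.9]
    - [[0,0.008,0],[0,0,0],0.9]
    - [[0,0.001,0],[0,0,0],0.9]

```text
time: 6.58
tool_pos: [554.3, 22.5, 135.8]
tcp_rot: [-180.0, -14.6, -4.7]
ft_force: [0.9, 1.0, 0.6]
finger_gap: 27.7
```

```bash
python3 -c "
from h import *
im=eyes.snapshot('scene')[:,:,::-1]; a=cv2.resize(im[110:260,240:390],None,fx=2.6,fy=2.6)
im=eyes.snapshot('top')[:,:,::-1]; b=cv2.resize(im[130:280,250:400],None,fx=2.6,fy=2.6)
cv2.imwrite('pics/s3.png',np.hstack([a,b]))
rep();print(r.sense()['wrist_torque'])"
```

```text
t6.67 lane [-25.5  64.6] z 135.8 tilt x,y [-0.253 -0.003] yaw -4.7 F lane [ 1.3 -0.4] Fz 0.1 gap 27.6 foot [ 6.6 65. ] 12.9
[-0.14343329  0.18094552 -0.00735023]
```

View pics/s3.png

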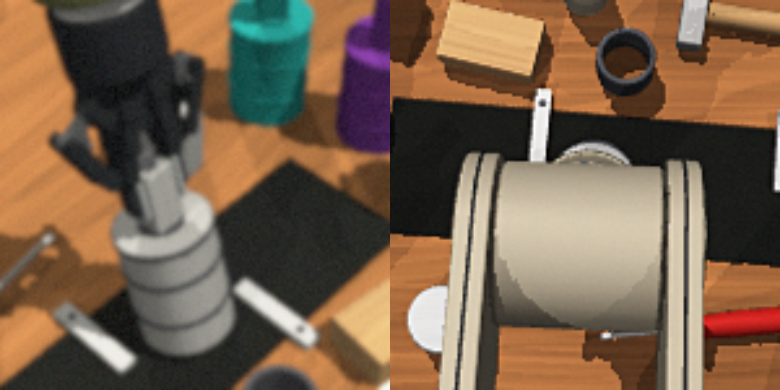

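Emit:
play_rows:
  deltas:
    - [[0.0064,0.001,0.0019],[0,-0.05,0],0.9]
    - [[0.0064,0.001,0.0019],[0,-0.05,0],0.9]
    - [[0.0064,0,0.0018],[0,-0.05,0],0.9]
    - [[0.0064,0,0.0016],[0,-0.05,0],0.9]
    - [[0.0064,0,0.001],[0,-0.05,0],0.9]
    - [[0,0,0],[0,0,0],0.9]

```text
time: 7.42
tool_pos: [587.1, 20.5, 130.7]
tcp_rot: [-180.0, 0.3, -4.5]
ft_force: [-4.9, -1.1, 4.8]
finger_gap: 27.7
```

```bash
python3 -c "
from h import *
rep();print(r.sense()['wrist_torque'])"
```

```text
t7.42 lane [ 7.4 64.9] z 130.7 tilt x,y [ 0.005 -0.   ] yaw -4.5 F lane [-4.8 -1.6] Fz 4.8 gap 27.7 foot [ 6.7 64.9] 3.7
[-0.34069798  0.6142935   0.03389436]
```

Emit:
play_rows:
  deltas:
    - [[0,0,0],[0,0,0],0.5]
    - [[0,0,0],[0,0,0],0.5]
    - [[0,0,0],[0,0,0],0.5]
    - [[0,0,0],[0,0,0],0.5]

```text
time: 7.92
tool_pos: [586.7, 21.4, 129.9]
tcp_rot: [180.0, 0.3, -4.4]
ft_force: [-0.5, -0.6, 0.3]
finger_gap: 42.8
```

```bash
python3 -c "
from h import *
rep();s=r.sense();im=eyes.snapshot('wrist')[:,:,::-1]; cv2.imwrite('pics/w2.png',im)
c=wristcal(s)
for p in [(0,62.5,168),(0,62.5,113),(-40,62.5,113),(40,62.5,113)]:
    print(p,proj(c,np.r_[O+p[0]*ex+p[1]*ey,p[2]]).round(1))"
```

```text
t7.92 lane [ 7.  65.8] z 129.9 tilt x,y [0.006 0.   ] yaw -4.4 F lane [-0.4 -0.7] Fz 0.3 gap 42.8 foot [ 6.2 65.8] 2.9
(0, 62.5, 168) [326.5 329.1]
(0, 62.5, 113) [323.4 259.8]
(-40, 62.5, 113) [322.2 328.6]
(40, 62.5, 113) [324.8 181.7]
```

View pics/w2.png

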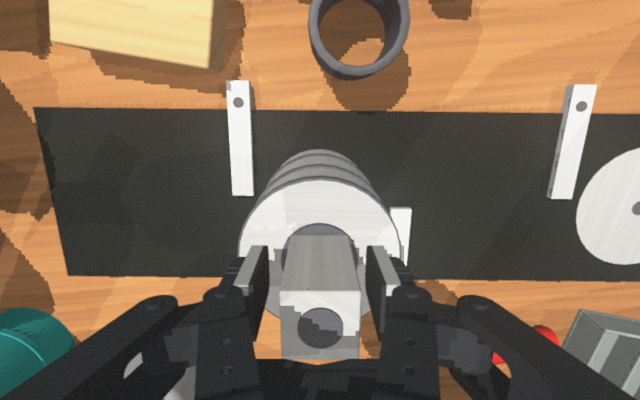

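Keg stands flat in bay 1. The block dot at (321,327) puts it at lane (+0.5, 64), with the hand about 6 mm too far in +x. I re-centre the hand, grip again and lean the other way.

Emit:
play_rows:
  deltas:
    - [[-0.006,0.001,0],[0,0,0],0.5]
    - [[0,0,0],[0,0,0],0.6]
    - [[0,0,0],[0,0,0],0.75]
    - [[0,0,0],[0,0,0],0.9]
    - [[0,0,0],[0,0,0],0.9]

```text
time: 8.6
tool_pos: [580.2, 20.9, 130.1]
tcp_rot: [-180.0, 0.3, -4.4]
ft_force: [-0.6, -0.2, 0.3]
finger_gap: 28.0
```

```bash
python3 -c "
from h import *
rep()"
```

```text
t8.60 lane [ 0.5 64.7] z 130.1 tilt x,y [ 0.005 -0.   ] yaw -4.4 F lane [-0.6 -0.2] Fz 0.3 gap 28.0 foot [-0.2 64.7] 3.1
```

Emit:
play_rows:
  deltas:
    - [[0.0064,0,-0.0016],[0,-0.05,0],0.9]
    - [[0.0064,0,-0.0016],[0,-0.05,0],0.9]
    - [[0.0064,0,-0.0016],[0,-0.05,0],0.9]
    - [[0.0064,0,-0.0015],[0,-0.05,0],0.9]
    - [[0.0064,0,-0.0015],[0,-0.05,0],0.9]
    - [[0,0,0],[0,0,0],0.9]

```text
time: 9.35
tool_pos: [612.7, 18.3, 135.6]
tcp_rot: [180.0, 15.2, -4.4]
ft_force: [-2.9, -0.7, 2.2]
finger_gap: 27.7
```

```bash
python3 -c "
from h import *
rep()"
```

```text
t9.35 lane [33.1 64.9] z 135.6 tilt x,y [0.262 0.003] yaw -4.4 F lane [-2.8 -1. ] Fz 2.2 gap 27.7 foot [-0.1 64.6] 13.0
```

Emit:
play_rows:
  deltas:
    - [[-0.0001,0.006,0],[0,0,0],0.9]
    - [[-0.0001,0.012,0],[0,0,0],0.9]
    - [[-0.0001,0.012,0],[0,0,0],0.9]
    - [[-0.0001,0.012,0],[0,0,0],0.9]
    - [[-0.0001,0.012,0],[0,0,0],0.9]
    - [[-0.0001,0.012,0],[0,0,0],0.9]

```text
time: 10.1
tool_pos: [606.4, -50.2, 135.6]
tcp_rot: [-179.9, 15.1, -4.3]
ft_force: [-0.3, 2.2, 1.4]
finger_gap: 27.8
```

```bash
python3 -c "
from h import *
rep()"
```

```text
t10.10 lane [32.9 -3.8] z 135.6 tilt x,y [0.261 0.001] yaw -4.3 F lane [-0.5  2.2] Fz 1.4 gap 27.8 foot [-0.2 -4. ] 13.0
```

Emit:
play_rows:
  deltas:
    - [[-0.0001,0.012,0],[0,0,0],0.9]
    - [[-0.0001,0.012,0],[0,0,0],0.9]
    - [[-0.0001,0.012,0],[0,0,0],0.9]
    - [[-0.0001,0.012,0],[0,0,0],0.9]
    - [[-0.0001,0.007,0],[0,0,0],0.9]
    - [[0,0.001,0],[0,0,0],0.9]

```text
time: 10.85
tool_pos: [600.9, -111.7, 135.5]
tcp_rot: [-179.9, 15.2, -4.5]
ft_force: [-1.0, 1.0, 1.5]
finger_gap: 27.8
```

```bash
python3 -c "
from h import *
rep()"
```

```text
t10.85 lane [ 32.8 -65.6] z 135.5 tilt x,y [0.261 0.002] yaw -4.5 F lane [-1.   0.9] Fz 1.5 gap 27.8 foot [ -0.4 -65.8] 12.9
```

Foot y is -65.6, which leaves about 11 mm to the strip. I lower it, nudging 2 mm back.

Emit:
play_rows:
  deltas:
    - [[-0.0064,-0.001,0.0019],[0,0.05,0],0.9]
    - [[-0.0064,-0.001,0.0019],[0,0.05,0],0.9]
    - [[-0.0064,0,0.0018],[0,0.05,0],0.9]
    - [[-0.0064,0,0.0016],[0,0.05,0],0.9]
    - [[-0.0062,0,0.001],[0,0.05,0],0.9]
    - [[0,0,0],[0,0,0],0.9]

```text
time: 11.6
tool_pos: [567.2, -107.8, 131.2]
tcp_rot: [179.9, 0.4, -4.4]
ft_force: [2.7, -0.3, -5.1]
finger_gap: 27.7
```

Emit:
play_rows:
  deltas:
    - [[0,0,0],[0,0,0],0.5]
    - [[0,0,0],[0,0,0],0.5]
    - [[0,0,0],[0,0,0],0.5]
    - [[0,0,0],[0,0,0],0.5]

```text
time: 12.1
tool_pos: [567.4, -107.6, 130.8]
tcp_rot: [179.8, 0.6, -4.4]
ft_force: [-1.2, -0.7, 0.4]
finger_gap: 42.7
```

```bash
python3 -c "
from h import *
rep();s=r.sense();im=eyes.snapshot('wrist')[:,:,::-1]; cv2.imwrite('pics/w3.png',im)
c=wristcal(s)
for p in [(0,-62.5,168),(0,-62.5,113),(-40,-62.5,113),(40,-62.5,113)]:
    print(p,proj(c,np.r_[O+p[0]*ex+p[1]*ey,p[2]]).round(1))"
```

```text
t12.10 lane [ -0.9 -64.5] z 130.8 tilt x,y [0.011 0.003] yaw -4.4 F lane [-1.1 -0.8] Fz 0.4 gap 42.7 foot [ -2.2 -64.8] 3.8
(0, -62.5, 168) [311.9 308.2]
(0, -62.5, 113) [313.  244.3]
(-40, -62.5, 113) [312.3 314.4]
(40, -62.5, 113) [313.7 164.5]
```

View pics/w3.png

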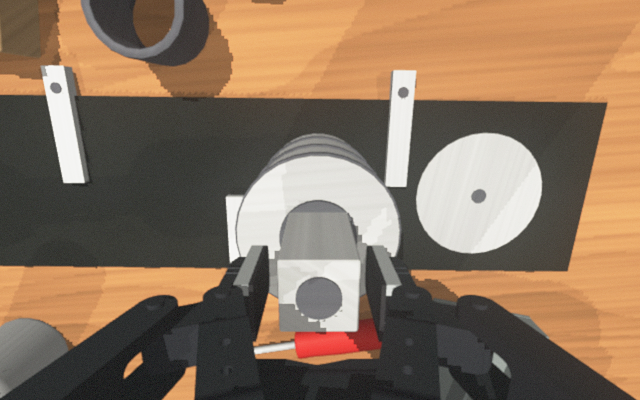

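Keg is flat in bay 2, block dot at (319,298), which is lane (3,-64.6). I shift the hand +3.5 mm, regrip and lean to -x again.

```bash
python3 -c "
from h import *
c=wristcal(r.sense()); print(lane(onplane(c,(479,196),3)),lane(onplane(c,(319,298),168)))"
```

```text
[  -4.16529866 -195.4888754 ] [  3.99733208 -64.88855677]
```

Emit:
play_rows:
  deltas:
    - [[0.0035,0,0],[0,-0.01,0],0.5]
    - [[0,0,0],[0,0,0],0.6]
    - [[0,0,0],[0,0,0],0.75]
    - [[0,0,0],[0,0,0],0.9]
    - [[0,0,0],[0,0,0],0.9]

```text
time: 12.78
tool_pos: [571.2, -108.3, 130.7]
tcp_rot: [179.8, 1.2, -4.4]
ft_force: [-0.5, -0.1, -0.2]
finger_gap: 27.6
```

Emit:
play_rows:
  deltas:
    - [[-0.0064,0,-0.0016],[0,0.05,0],0.9]
    - [[-0.0064,0,-0.0016],[0,0.05,0],0.9]
    - [[-0.0064,0,-0.0016],[0,0.05,0],0.9]
    - [[-0.0064,0,-0.0015],[0,0.05,0],0.9]
    - [[-0.0064,0,-0.0015],[0,0.05,0],0.9]
    - [[0,0,0],[0,0,0],0.9]

```text
time: 13.52
tool_pos: [538.8, -105.2, 135.7]
tcp_rot: [179.8, -13.7, -4.3]
ft_force: [3.0, -0.6, -2.5]
finger_gap: 27.9
```

```bash
python3 -c "
from h import *
rep()"
```

```text
t13.53 lane [-29.6 -64.6] z 135.7 tilt x,y [-0.236  0.   ] yaw -4.3 F lane [ 3.1 -0.3] Fz -2.5 gap 27.9 foot [  0.4 -64.6] 12.3
```

Emit:
play_rows:
  deltas:
    - [[-0.0002,0.006,0],[0,0,0],0.9]
    - [[-0.0003,0.012,0],[0,0,0],0.9]
    - [[-0.0003,0.012,0],[0,0,0],0.9]
    - [[-0.0003,0.012,0],[0,0,0],0.9]
    - [[-0.0003,0.012,0],[0,0,0],0.9]
    - [[-0.0003,0.012,0],[0,0,0],0.9]

```text
time: 14.28
tool_pos: [532.8, -173.9, 135.5]
tcp_rot: [179.9, -13.6, -4.2]
ft_force: [1.4, 1.9, 1.5]
finger_gap: 27.5
```

```bash
python3 -c "
from h import *
rep()"
```

```text
t14.28 lane [ -29.6 -133.5] z 135.5 tilt x,y [-0.234 -0.002] yaw -4.2 F lane [1.2 2. ] Fz 1.5 gap 27.5 foot [   0.2 -133.2] 12.1
```

Remaining is 61.5 mm.

Emit:
play_rows:
  deltas:
    - [[-0.0003,0.012,0],[0,0,0],0.9]
    - [[-0.0003,0.012,0],[0,0,0],0.9]
    - [[-0.0003,0.012,0],[0,0,0],0.9]
    - [[-0.0003,0.012,0],[0,0,0],0.9]
    - [[-0.0001,0.01,0],[0,0,0],0.9]
    - [[0,0.001,0],[0,0,0],0.9]

```text
time: 15.02
tool_pos: [526.4, -238.8, 135.5]
tcp_rot: [179.9, -13.6, -4.3]
ft_force: [1.5, -0.1, 0.8]
finger_gap: 27.8
```

```bash
python3 -c "
from h import *
rep()"
```

```text
t15.03 lane [ -30.2 -198.7] z 135.5 tilt x,y [-0.235 -0.   ] yaw -4.3 F lane [1.5 0.1] Fz 0.8 gap 27.8 foot [  -0.4 -198.6] 12.1
```

Emit:
play_rows:
  deltas:
    - [[0.0064,-0.0015,0.0019],[0,-0.05,0],0.9]
    - [[0.0064,-0.0015,0.0019],[0,-0.05,0],0.9]
    - [[0.0064,0,0.0018],[0,-0.05,0],0.9]
    - [[0.0064,0,0.0016],[0,-0.05,0],0.9]
    - [[0.006,0,0.001],[0,-0.05,0],0.9]
    - [[0,0,0],[0,0,0],0.9]

```text
time: 15.78
tool_pos: [559.2, -240.8, 131.0]
tcp_rot: [179.6, 1.2, -4.5]
ft_force: [-5.4, 1.9, 6.3]
finger_gap: 27.5
```

Emit:
play_rows:
  deltas:
    - [[0,0,0],[0,0,0],0.5]
    - [[0,0,0],[0,0,0],0.5]
    - [[0,0,0],[0,0,0],0.5]
    - [[0,0,0],[0,0,0],0.5]

```text
time: 16.27
tool_pos: [558.8, -240.4, 130.2]
tcp_rot: [179.6, 1.2, -4.4]
ft_force: [0.1, 0.3, -0.5]
finger_gap: 42.6
```

```bash
python3 -c "
from h import *
rep();s=r.sense();im=eyes.snapshot('wrist')[:,:,::-1]; cv2.imwrite('pics/w4.png',im)
c=wristcal(s)
for p in [(-4,-195,168),(-44,-195,113),(36,-195,113)]:
    print(p,proj(c,np.r_[O+p[0]*ex+p[1]*ey,p[2]]).round(1))"
```

```text
t16.27 lane [   2.2 -197.5] z 130.2 tilt x,y [0.022 0.008] yaw -4.4 F lane [0.  0.3] Fz -0.5 gap 42.6 foot [  -0.5 -198.5] 3.2
(-4, -195, 168) [310.7 328. ]
(-44, -195, 113) [311.2 325.8]
(36, -195, 113) [312.2 179.6]
```

View pics/w4.png

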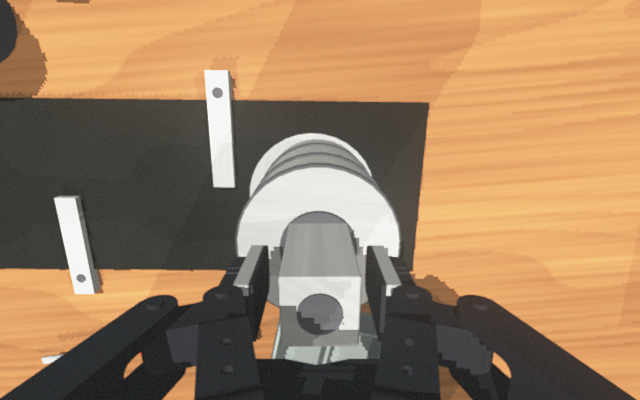

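Keg stands on the plate, about 5 mm off centre. I open and withdraw straight up.

Emit:
play_rows:
  deltas:
    - [[0,0,0],[0,0,0],0.2]
    - [[0,0,0],[0,0,0],0.2]
    - [[0,0,-0.02],[0,0,0],0.2]
    - [[0,0,-0.04],[0,0,0],0.2]
    - [[0,0,-0.05],[0,0,0],0.2]
    - [[-0.03,0.02,-0.03],[0,0,0],0.2]
    - [[-0.05,0.02,0],[0,0,0],0.2]
    - [[-0.05,0.02,0],[0,0,0],0.2]

```text
time: 17.32
tool_pos: [427.7, -289.9, 286.4]
tcp_rot: [179.3, 0.9, -4.2]
ft_force: [-0.0, -0.5, 0.4]
finger_gap: 68.3
```

Emit:
play_rows:
  deltas:
    - [[-0.03,0.05,0],[0,0,0],0.2]
    - [[0,0.05,0],[0,0,0],0.2]
    - [[0,0.05,0],[0,0,0],0.2]
    - [[0,0.05,0],[0,0,0],0.2]
    - [[0,0,0],[0,0,0],0.2]

```text
time: 17.95
tool_pos: [378.6, -494.6, 300.9]
tcp_rot: [178.8, 0.4, -4.3]
ft_force: [-0.7, -0.3, 1.5]
finger_gap: 68.4
```

```bash
python3 -c "
from h import *
rep()
for n in('scene','top'): cv2.imwrite('pics/%s9.png'%n,eyes.snapshot(n)[:,:,::-1])
a=cv2.imread('pics/scene9.png')[120:400,130:430]; b=cv2.imread('pics/top9.png')[90:290,180:480]
cv2.imwrite('pics/end.png',cv2.resize(np.vstack([a,b]),None,fx=1.25,fy=1.25))
for X in[(553.4,-237.2,168),(553.4,-237.2,113)]: print(proj(calib('scene'),X),proj(calib('top'),X))"
```

```text
t17.95 lane [-154.9 -466.5] z 300.9 tilt x,y [0.007 0.021] yaw -4.3 F lane [-0.7 -0.3] Fz 1.5 gap 68.4 foot [-155.8 -469.2] 174.0
[192.40628897 270.63784152] [443.43713193 198.29760596]
[201.12755773 286.97668102] [437.04842212 202.1212045 ]
```

View pics/end.png

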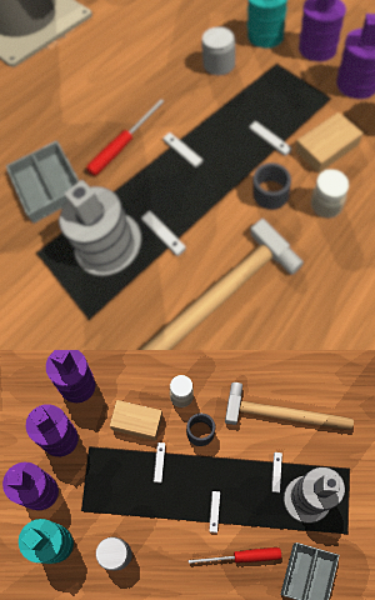

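```bash
python3 -c "
from h import *
X=tri(calib('scene'),(194.8,272.8),calib('top'),(445.6,197.2)); print(X,np.hypot(*(X[:2]-[553.4,-237.2])))
print(r.hand_in())"
```

```text
[ 557.30879282 -239.82652267  167.89616979] 4.709276232148564
the job is handed in; nothing more can be done
None
```

I walked the keg past all three strips, standing it flat and letting go in both bays, and set it down on the plate. The job was handed in at about 18 s of the 72 s allowed; no verdict is reported.

**Moves:** I gripped the swivel block, leaned the keg to the runner's -x side, then +x, then -x (about 0.25 rad each), and rolled it by one strip each time.

**Last checks:**
- **Position:** two views put the block top 4.7 mm from the plate's centre; the wrist camera gave about 5 mm before release. The limit is 20 mm.
- **Height:** the block top measured 167.9 mm against 168 expected, so the keg stands flat on the rubber.
- **Arm:** it is withdrawn clear, with wrist force near zero.
- **Bystanders:** by eye, everything else looks where it was; I did not measure them again.

**Disagreements:** while gripped, the hand sat up to 6 mm off the keg's axis, so my foot estimates during the walk were off by that much. I corrected this from the wrist camera in each bay. Outward creep was small, at most a few millimetres per strip.

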